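Clamp the canister in the filling stand to the clutch's preset load

TASK

Set the blue-lidded steel canister upright in the white V cradle of the clamping stand and let go of it, then turn the orange-pegged handle clockwise (seen from above) until its torque clutch gives under your hand, and stop there: the jaw must hold the canister at its full preset load, and forcing the handle on beyond the clutch's short give would crush the canister. Let go, and leave everything else on the bench where it is.

Things in the scene. Friction and masses are not known exactly. Their poses are not given: they have to be found in the camera images.
- canister: loose steel canister, round, 56 mm across, 112 mm tall with its flat blue lid (lid 55 mm across, top 12 mm), about 0.25 to 0.5 kg; origin at the centre of its underside, z up
- canister_mid (a point): centre of the canister, half-way up (56 mm above its underside)
- nest (a point): seat of the canister: point on the stand's base plate, 14 mm above the bench, where the centre of the canister's underside is when it touches both faces of the V. Stand axes: y from the gear housing to the V (the way the jaw presses), x across, z up. V faces at 45 degrees on the +y side, tops 59 mm above the bench; the x sides are open
- jaw: sliding jaw bar with a red pad (36 mm wide, top 63 mm above the bench) on the -y side of the seat; origin in the bar, not at the pad. It moves along the stand's +y 5 mm per rad of clockwise handle turn. The pad's set screw differs each time: at first it stands 2.5 to 9.5 mm back from a canister in the V (not measured). It pushes home a canister left up to 2 mm short of the V
- pivot (a point): on the vertical axis of the handle, 95 mm above the bench, 140 mm from the seat; axes as the stand's. The grey gear housing under it is 85 x 95 mm and 70 mm tall. After the clutch has given, the handle stays where it is left and the jaw keeps its load
- peg (a point): handle's orange upright peg, 18 mm across, spins freely, 99 to 130 mm above the bench, 70 mm from the pivot; point on its axis at 120 mm. Clockwise: 0.4 to 1.9 rad running at 0.3 N m (about 3 to 5 N at the peg), then the jaw meets the canister and within 0.2 to 0.3 rad torque climbs to 0.5 N m (2 to 3 N more at the peg); the clutch gives: torque level for 0.15 rad (10 mm), then solid
- spice_jar: bystander: round jar with a red cap, 48 mm across, 85 mm tall; origin at the centre of its underside
- glass_a: bystander: open portion glass, 66 mm across, 60 mm tall; origin at its underside
- glass_b: bystander: the other portion glass, same size; origin at its underside
- tub: bystander: white tub with white lid, 90 mm across, 70 mm tall; origin at its underside
- sauce_bottle: bystander: yellow squeeze bottle, 60 mm across, 170 mm tall; origin at its underside
- spatula: bystander: spatula lying on the bench

How it is judged:
By the outcome, as a careful person would: the job done as asked, in the order asked, and still so for the second after the job is handed in, with the robot touching nothing.
It also fails if it takes over 72 s, if anything falls off the work surface, if the arm or the gripper's body presses on something with over 40 N, if the wrist force passes 120 N, or if a joint passes its speed limit or range.

ROBOT

A 6-joint arm with a two-finger parallel gripper is mounted at the origin on the work surface. World frame = base frame: x ahead of the robot, y to its left, z up, the work surface at z = 0. Lengths are in m, angles in rad, forces in N, time in s.
With the tool pointing down it reaches from about 0.375 to 0.9 m from the base axis. Payload 3.1 kg.
Tool frame: the origin (TCP) lies on the front face of the gripper's body, between the roots of the fingers; the fingertips stand 70 mm ahead of it and the grasp point (between the pads) lies 51 mm ahead of it; z points along the fingers, x is the direction in which the jaws open and shut, and the axes are right-handed (so a half turn about z gives the same grasp; the last joint's range is limited). The gripper opens to 87 mm and grips with 3 to 60 N. Pads are 19 mm wide; open, the fingers measure 117 mm over their backs; the gripper's body (75 mm by 190 mm) begins 51 mm behind the grasp point.
Start: joints at [1.012, 0.527, 1.433, -0, 1.181, -0.178], TCP at [0.232, 0.58, 0.292] pointing down, gripper open.
Joint ranges: [-3.08, 3.08], [-0.75, 2.2], [0.22, 2.44], [-1.43, 4.57], [0, 2.65], [-2.85, 2.85]. Speed limits (rad/s): [2.79, 2.79, 3.14, 3.14, 3.14, 3.14].

INTERFACE

Orientations are given as a unit quaternion [w, x, y, z].
In Python, from station import status, cams, order gives the robot as it stands. The module is installed in compiled form; this text tells all that it offers.
- The arm moves only by the tool jog_arm, never from a script. Its argument "steps" is text: rows parted by semicolons, each of 7 numbers parted by spaces: the shift along the tool's x, y, z in cm, then the turn, a rotation vector about the tool's x, y, z in degrees, then the closure, from -1 (fully open) to 1 (shut), so that 0 is half open. A call has exactly 10 rows; each row shifts and turns the commanded pose from where the row before left it, along the tool's axes as they then stand; what a row does not reach is not made up. A row lasts 1/8 s, in which the tool goes at most 62.5 mm and 10.7 degrees, less where a joint would pass 70% of its speed; a pose out of reach is approached as far as the arm can. A call is refused whole if a number of a shift passes 6.25 or a number of a turn 10.7, either way. A call with a gripper value outside its range is refused whole. The fingers move at their own pace and stop on an object; "force" is the grip in N (left out, the last holds). Time passes only in rows, so rows that do not move let the fingers close, or fill a call up. It gives the time, the measured TCP pose, the force and the opening at its end, in the units of the state.
- status.observe(): the state, without advancing time (a new reading comes with each control period).
- cams.snapshot(name): name is "scene" or "top"; returns a dict with "img" (384x512x3 uint8, blue, green, red), "z_map" (384x512 float32, m along the optical axis (not along the pixel's ray), 0 where there is no reading), "fx", "fy", "cx", "cy" (pixels), "dist" ([k1, k2, p1, p2, k3] as OpenCV has them; the pictures are not rectified), "R" (3x3) and "t" (3): a world point X has camera coordinates R X + t. Camera axes: x right, y down, z forward; pixel columns grow to the right and rows downward; lengths in m; the calibration is good to about 2 mm. A picture is of the moment at which its call begins.
- order.hand_in(): hands the job in, once; it reports no verdict.
The state is a dict: "time_s": time; "joints": joint angles; "joint_vel": joint speeds; "joint_torque": joint torques, N m; "tool_pos": TCP position; "eef_rot": TCP orientation; "force": force on the tool from outside, world axes, zero at the start; "torque": the same for the moment, N m; "gripper_width": finger opening in m.
Only numpy, scipy, OpenCV 4.12 (cv2) and the standard library are available. Lean on these libraries where they do the work, as an engineer would, in place of code of your own. Each camera call takes 0.05 s, during which the arm holds its last target. There are 200 camera calls.

## Working session

There is one attempt and no reset: what is moved stays moved. The work goes in short steps, Python scripts to look and compute and a tool call to move; the robot and the scene stay as the last step left them, time stands still between calls to the robot, and variables do not carry over. Pictures are saved under pics/ and viewed, about 8 in all and at most 12, crops included, and the job is handed in when it is done.

Besides the shell and the picture viewer there is one more tool, called after "Emit:" as a command line: name --argument value ..., lists and objects as JSON in quotes. jog_arm: Moves the arm, as the interface text tells. Its arguments: {"type":"object","properties":{"steps":{"type":"string"},"force":{"type":"number"}},"required":["steps"]}

```bash
mkdir -p pics; cat > h.py <<'E'
import numpy as np, cv2
from station import status, cams, order
from scipy.spatial.transform import Rotation as Rn
def snap(n):
    s=cams.snapshot(n); s['K']=np.array([[s['fx'],0,s['cx']],[0,s['fy'],s['cy']],[0,0,1.]]); s['d']=np.array(s['dist'],float)
    v,u=np.mgrid[0:384,0:512]; p=cv2.undistortPoints(np.stack([u,v],-1).reshape(-1,1,2).astype(float),s['K'],s['d']).reshape(384,512,2)
    z=s['z_map'][...,None]; c=np.concatenate([p*z,z],-1); s['W']=(c-np.array(s['t']))@np.array(s['R']); s['W'][s['z_map']==0]=np.nan
    return s
def st():
    o=status.observe(); q=o['eef_rot']; R=Rn.from_quat([q[1],q[2],q[3],q[0]]).as_matrix()
    return o,np.array(o['tool_pos']),R
E
python3 - <<'E'
from h import *
for n in('top','scene'):
    s=snap(n); np.save(n+'_W.npy',s['W']); cv2.imwrite(n+'0.png',s['img']); cv2.imwrite(f'pics/{n}0.png',cv2.resize(s['img'],(800,600)))
    print(n,(-np.array(s['R']).T@np.array(s['t'])).round(3),np.array(s['R']).round(2).tolist())
o,p,R=st(); print(o); print(R.round(3))
E
```

```text
top [4.790e-01 1.000e-03 1.082e+00] [[0.01, -1.0, -0.0], [-0.99, -0.01, -0.12], [0.12, 0.0, -0.99]]
scene [ 1.233 -0.037  0.893] [[0.08, 1.0, 0.0], [0.79, -0.06, -0.61], [-0.61, 0.05, -0.79]]
{'time_s': 0.1, 'joints': array([ 1.01253982e+00,  5.28396761e-01,  1.43374225e+00,  2.24923321e-05,
        1.18139135e+00, -1.78474722e-01]), 'joint_vel': array([ 0.00057867, -0.00291402, -0.00400577, -0.00094873,  0.00164519,
        0.00033795]), 'joint_torque': array([ 3.97640624e-04, -4.40980017e+01, -1.77149820e+01,  6.34750491e-02,
        5.32875163e-02, -5.96996142e-05]), 'tool_pos': array([0.23137923, 0.58004788, 0.29136503]), 'eef_rot': array([ 3.82924448e-04,  8.27866075e-01,  5.60924971e-01, -8.90030246e-04]), 'force': array([0.120944  , 0.73819099, 0.25633966]), 'torque': array([ 0.02697236,  0.00234647, -0.06087151]), 'gripper_width': 0.0869832688653274}
[[ 0.371  0.929 -0.001]
 [ 0.929 -0.371 -0.002]
 [-0.002 -0.    -1.   ]]
```

View pics/top0.png

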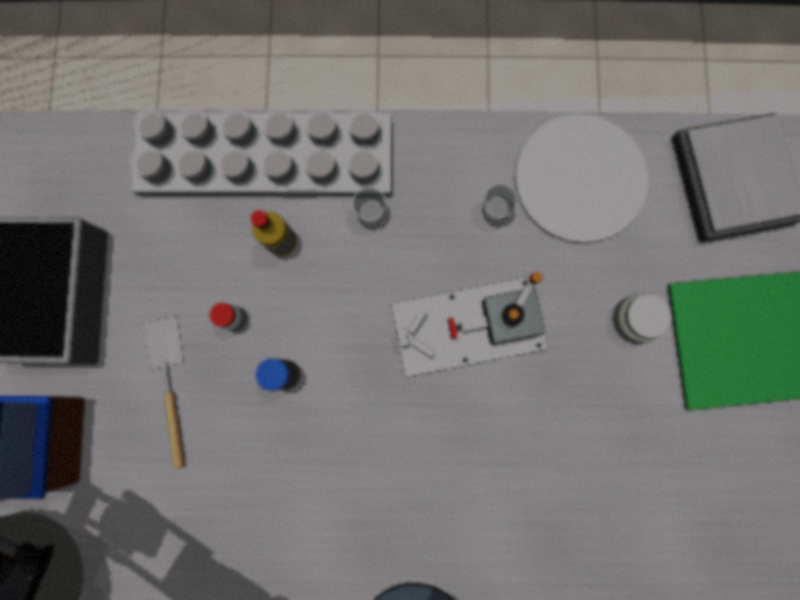

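View pics/scene0.png

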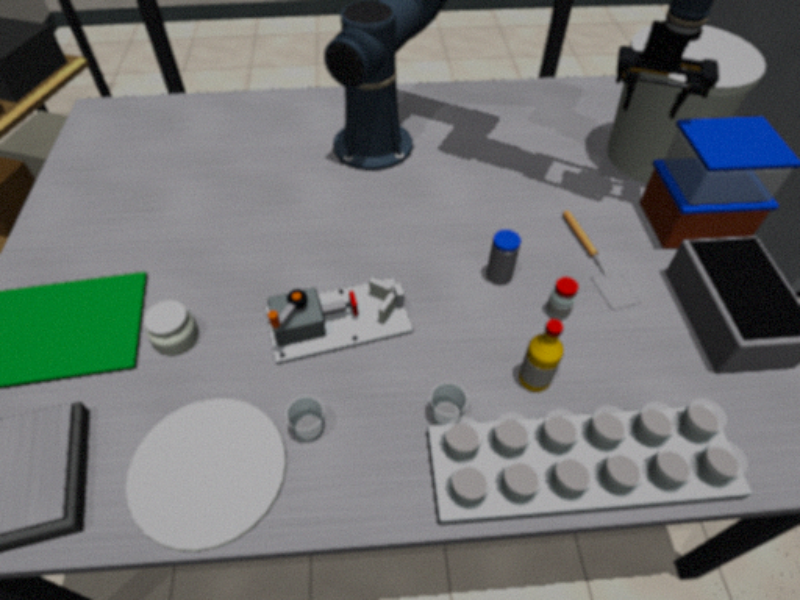

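The top view shows the canister at (272,375), V at (420,338), red pad (453,328), pivot (513,315) and peg (537,278). The spice jar (222,315) and bottle stand clear of them, and the scene view agrees.

```bash
cat > m.py <<'E'
from h import *
def ray(s,uv,z):
    p=cv2.undistortPoints(np.array(uv,float).reshape(-1,1,2),s['K'],s['d']).reshape(-1,2)
    R=np.array(s['R']);C=-R.T@np.array(s['t']); d=np.c_[p,np.ones(len(p))]@R
    return C+d*((z-C[2])/d[:,2])[:,None]
def blob(s,mask,box):
    m=np.zeros_like(mask); x0,y0,x1,y1=box; m[y0:y1,x0:x1]=mask[y0:y1,x0:x1]
    n,l,stt,c=cv2.connectedComponentsWithStats(m.astype(np.uint8))
    return [(stt[i,4],c[i].round(1),l==i) for i in range(1,n) if stt[i,4]>5]
E
python3 - <<'E'
from m import *
for n in('top','scene'):
    s=snap(n); hsv=cv2.cvtColor(s['img'],cv2.COLOR_BGR2HSV); H,S,V=cv2.split(hsv); W=s['W']
    B=dict(top=dict(blue=(150,215,200,265),org=(300,165,360,220),red=(275,190,305,225)),scene=dict(blue=(305,140,340,165),org=(165,175,205,215),red=(215,180,240,205)))[n]
    for k,m,zt in(('blue',(H>100)&(H<130)&(S>120),.112),('org',(H>5)&(H<22)&(S>130),.13),('red',((H<5)|(H>172))&(S>120),.063)):
        for a,c,l in blob(s,m,B[k]):
            w=W[l]; w=w[~np.isnan(w[:,0])]; 
            print(n,k,a,c,'ray',ray(s,[c],zt)[0].round(4),'med',np.median(w,0).round(4),'min',w.min(0).round(3),'max',w.max(0).round(3))
# stand: V-top cells and housing-top from top depth
    reg=(W[...,0]>.3)&(W[...,0]<.62)&(W[...,1]>-.25)&(W[...,1]<.12)
    for nm,a,b in(('plate',.009,.019),('V',.05,.066),('hous',.066,.075)):
        m=reg&(W[...,2]>a)&(W[...,2]<b); w=W[m]
        if len(w)>5: r=cv2.minAreaRect((w[:,:2]*1000).astype(np.float32)); print(n,nm,len(w),r)
    x0,y0,x1,y1=dict(top=(235,170,365,250),scene=(155,165,275,240))[n]
    cv2.imwrite(f'pics/{n}1.png',cv2.resize(s['img'][y0:y1,x0:x1],None,fx=6,fy=6,interpolation=cv2.INTER_CUBIC))
E
```

```text
top blue 341 [174.  239.4] ray [0.475  0.2399 0.112 ] med [0.4758 0.24   0.1106] min [0.45  0.215 0.095] max [0.5   0.267 0.115]
top org 31 [342.6 177.4] ray [ 0.6409 -0.2016  0.13  ] med [ 0.6416 -0.2023  0.1299] min [ 0.634 -0.208  0.119] max [ 0.648 -0.195  0.134]
top org 52 [328.5 200.5] ray [ 0.5796 -0.1637  0.13  ] med [ 0.5827 -0.1683  0.102 ] min [ 0.573 -0.179  0.098] max [ 0.592 -0.159  0.106]
top red 41 [289.5 209.7] ray [ 0.56   -0.0666  0.063 ] med [ 0.5602 -0.0655  0.0612] min [ 0.545 -0.077  0.014] max [ 0.576 -0.06   0.068]
top plate 2462 ((568.2442016601562, -100.06706237792969), (139.95693969726562, 269.9522705078125), 11.559749603271484)
top V 416 ((566.9542846679688, -96.8828125), (85.05630493164062, 257.14935302734375), 11.552087783813477)
top hous 703 ((576.4768676757812, -147.908203125), (83.64053344726562, 160.9942169189453), 0.4928624927997589)
scene blue 201 [323.9 153.6] ray [0.479  0.2418 0.112 ] med [0.4783 0.2423 0.1111] min [ 0.336  0.217 -0.002] max [0.502 0.275 0.115]
scene org 44 [189.4 189.3] ray [ 0.6033 -0.1625  0.13  ] med [ 0.5801 -0.1661  0.1021] min [ 0.568 -0.177  0.098] max [ 0.594 -0.157  0.106]
scene org 55 [175.1 203.7] ray [ 0.6501 -0.1992  0.13  ] med [ 0.6474 -0.2005  0.1289] min [ 0.588 -0.21   0.068] max [ 0.652 -0.194  0.134]
scene red 42 [225.7 193.4] ray [ 0.5723 -0.0653  0.063 ] med [ 0.5694 -0.0649  0.0615] min [ 0.545 -0.071  0.03 ] max [ 0.58  -0.06   0.066]
scene plate 1282 ((567.5878295898438, -98.44912719726562), (141.09078979492188, 271.7002868652344), 10.65964412689209)
scene V 343 ((568.1417846679688, -95.34925842285156), (87.28486633300781, 256.78143310546875), 12.178431510925293)
scene hous 410 ((582.826904296875, -175.0019989013672), (80.9719467163086, 95.21894836425781), 9.700284004211426)
```

View pics/top1.png

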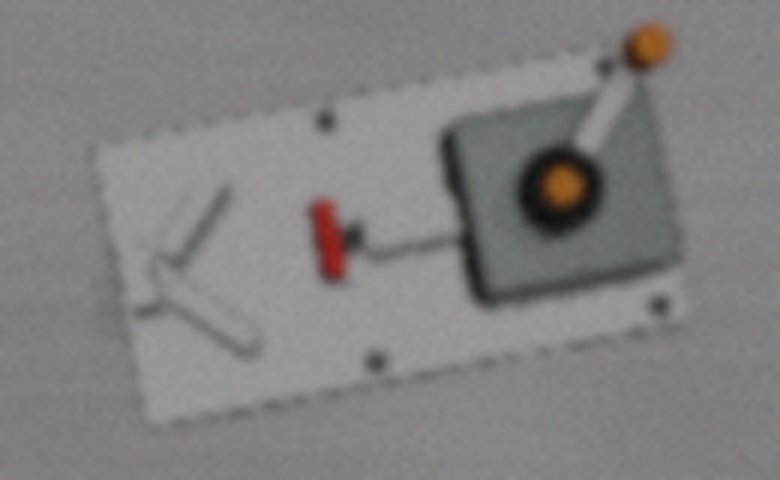

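The crop shows the plate corners at (100,150), (150,422) and (685,322), the V apex at about (165,265), the pad at (328,240), the pivot cap at (562,187) and the peg at (650,45). I'll refine the stand frame from these and work out the approach move.

```bash
python3 - <<'E'
from m import *
s=snap('top'); f=lambda p:[(235+(p[0]+.5)/6-.5,170+(p[1]+.5)/6-.5)]
for nm,a,b in(('top edge',(100,150),(600,58)),('bot',(150,422),(685,322)),('left',(100,150),(150,422))):
    d=ray(s,f(b),.014)[0]-ray(s,f(a),.014)[0]; print(nm,np.degrees(np.arctan2(d[1],d[0])).round(2))
piv=ray(s,f((562,187)),.102)[0]; peg=ray(s,f((650,45)),.13)[0]; print('piv',piv,'peg',peg,np.linalg.norm((peg-piv)[:2]))
t=np.radians(11.1); ys=np.array([-np.sin(t),np.cos(t)]); print('nest',piv[:2]+.14*ys)
print('Vapex top',ray(s,f((165,265)),.059)[0])
for p in((235,188),(262,340)): print('V arm end',ray(s,f(p),.059)[0])
# plate mid line from corners
c=[ray(s,f(p),.014)[0] for p in((100,150),(150,422))]; print('left mid',(c[0]+c[1])/2)
W=s['W']; 
for nm,(u,v) in dict(jar=(142,201),bottle=(170,145),tub=(412,202)).items(): print(nm,W[v,u].round(3))
E
```

```text
top edge -78.97
bot -78.99
left -168.89
piv [ 0.58188025 -0.16792437  0.102     ] peg [ 0.64178149 -0.20244635  0.13      ] 0.06913699839687505
nest [ 0.55492718 -0.0305434 ]
Vapex top [0.5483221  0.00950863 0.059     ]
V arm end [ 0.58456501 -0.0227763   0.059     ]
V arm end [ 0.5140115  -0.03570079  0.059     ]
left mid [0.541502   0.02923406 0.014     ]
jar [0.579 0.34  0.082]
bottle [0.721 0.253 0.143]
tub [ 0.584 -0.408  0.068]
```

```bash
cat > go.py <<'E'
import sys
from h import *
# target TCP xyz, yaw deg of tool x -> total shift in current tool frame (cm), yaw turn about tool z (deg)
x,y,z,w=map(float,sys.argv[1:5]); o,p,R=st()
d=R.T@(np.array([x,y,z])-p)*100; yaw=np.degrees(np.arctan2(R[1,0],R[0,0])); 
print('pos',p.round(4),'yaw',round(yaw,2),'tilt',R[:,2].round(4),'shift cm',d.round(2),'turn z',round((yaw-w+180)%360-180,2),'force',o['force'].round(2),'t',o['time_s'])
E
python3 go.py .476 .24 .22 -9
```

```text
pos [0.2315 0.5802 0.2918] yaw 68.24 tilt [-6.e-04 -9.e-04 -1.e+00] shift cm [-22.53  35.32   7.19] turn z 77.24 force [ 0.52 -0.15 -0.47] t 0.25
```

Emit:
jog_arm --steps "-3.2 5.05 1 0 0 0 -1;-3.2 5.05 1 0 0 0 -1;-3.2 5.05 1 0 0 0 -1;-3.2 5.05 1 0 0 0 -1;-3.2 5.05 1 0 0 0 -1;-3.2 5.05 1 0 0 0 -1;-3.2 5.05 1 0 0 0 -1;0 0 0 0 0 10.5 -1;0 0 0 0 0 10.5 -1;0 0 0 0 0 10.5 -1" --force 30

```text
time_s: 1.5
tool_pos: [0.4771, 0.2409, 0.2221]
eef_rot: [-0.0, 0.95, 0.312, -0.0]
force: [-0.4, 0.4, 1.1]
gripper_width: 0.087
```

```bash
python3 go.py .476 .24 .22 11.05
```

```text
pos [0.4771 0.2409 0.2221] yaw 36.34 tilt [-2.e-04 -0.e+00 -1.e+00] shift cm [-0.15  0.01  0.21] turn z 25.29 force [-0.38  0.41  1.1 ] t 1.5
```

Emit:
jog_arm --steps "-0.1 0 0 0 0 8.3 -1;0 0 0 0 0 8.3 -1;0 0 0 0 0 8.3 -1;0 0 2.2 0 0 0 -1;0 0 2.2 0 0 0 -1;0 0 2.2 0 0 0 -1;0 0 1.6 0 0 0 -1;0 0 0.8 0 0 0 -1;0 0 0 0 0 0 -1;0 0 0 0 0 0 -1"

```text
time_s: 2.75
tool_pos: [0.4766, 0.2409, 0.1328]
eef_rot: [-0.0, 0.995, 0.103, 0.001]
force: [0.3, -0.6, 0.1]
gripper_width: 0.0866
```

```bash
python3 go.py .476 .24 .132 11.05; python3 - <<'E'
from m import *
for n in('top','scene'):
    s=snap(n); x0,y0,x1,y1=dict(top=(130,200,220,280),scene=(280,110,370,190))[n]
    cv2.imwrite(f'{n}2.png',cv2.resize(s['img'][y0:y1,x0:x1],(450,400),interpolation=cv2.INTER_CUBIC))
cv2.imwrite('pics/g2.png',cv2.resize(np.hstack([cv2.imread('top2.png'),cv2.imread('scene2.png')]),(800,356)))
E
```

```text
pos [0.4766 0.2409 0.1328] yaw 11.84 tilt [ 1.2e-03  3.0e-04 -1.0e+00] shift cm [-0.07  0.08  0.08] turn z 0.79 force [ 0.32 -0.61  0.13] t 2.75
```

View pics/g2.png

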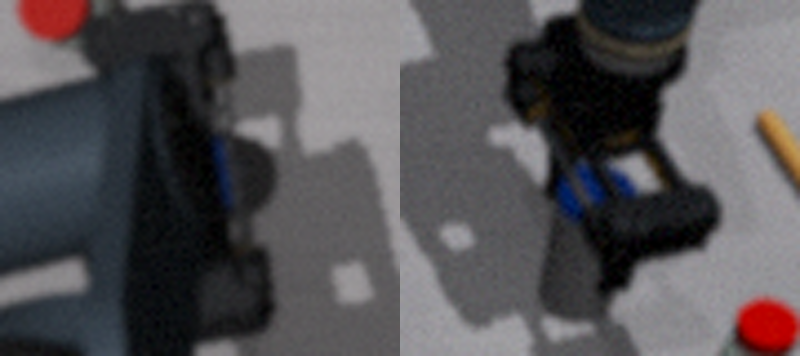

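Both views show the canister standing between the open fingers with its lid just under the gripper body. I'll close on it and lift.

Emit:
jog_arm --steps "0 0.08 0 0 0 0.8 1;0 0 0 0 0 0 1;0 0 0 0 0 0 1;0 0 0 0 0 0 1;0 0 0 0 0 0 1;0 0 0 0 0 0 1;0 0 -0.5 0 0 0 1;0 0 -2 0 0 0 1;0 0 -3.5 0 0 0 1;0 0 -4 0 0 0 1" --force 35

```text
time_s: 4.1
tool_pos: [0.4755, 0.2397, 0.2323]
eef_rot: [0.0, 0.995, 0.096, -0.001]
force: [0.5, 0.5, -3.5]
gripper_width: 0.0555
```

```bash
python3 go.py .5555 -.0345 .232 11.05; python3 -c "
from h import *
print(st()[0]['gripper_width'])"
```

```text
pos [0.4755 0.2397 0.2323] yaw 11.03 tilt [-2.7e-03 -7.0e-04 -1.0e+00] shift cm [ 2.6  28.45  0.03] turn z -0.02 force [ 0.51  0.51 -3.47] t 4.1
0.05549410110139532
```

Emit:
jog_arm --steps "0.4 3 0 0 0 0 1;0.45 5 0 0 0 0 1;0.45 5 0 0 0 0 1;0.45 5 0 0 0 0 1;0.45 5 0 0 0 0 1;0.3 3.5 0 0 0 0 1;0.1 1.75 0 0 0 0 1;0 0 1 0 0 0 1;0 0 1 0 0 0 1;0 0 0 0 0 0 1"

```text
time_s: 5.35
tool_pos: [0.5544, -0.0305, 0.2107]
eef_rot: [-0.001, 0.995, 0.097, -0.002]
force: [-1.1, -0.4, -2.7]
gripper_width: 0.0555
```

```bash
python3 go.py .5553 -.0325 .147 11.05; python3 - <<'E'
from m import *
o,p,R=st()
for n in('top','scene'):
    s=snap(n); W=s['W']; H,S,V=cv2.split(cv2.cvtColor(s['img'],cv2.COLOR_BGR2HSV))
    m=(np.hypot(W[...,0]-p[0],W[...,1]-p[1])<.045)
    for nm,mm in(('lid',m&(H>100)&(H<130)&(S>120)),('body',m&(W[...,2]>.07)&(W[...,2]<.135))):
        w=W[mm]; 
        if len(w)<8: print(n,nm,len(w)); continue
        r=.0275 if nm=='lid' else .028
        from scipy.optimize import least_squares
        side=w[(w[:,2]>.07)&(w[:,2]<p[2]-.025)]
        if len(side)>10:
            q=least_squares(lambda c:np.hypot(side[:,0]-c[0],side[:,1]-c[1])-r,p[:2],loss='soft_l1',f_scale=.001)
            print(n,nm,len(side),'centre',q.x.round(4),'minus tcp in stand',(R[:2,:2].T@(q.x-p[:2])).round(4),'z',side[:,2].min().round(3))
    x0,y0,x1,y1=dict(top=(235,150,365,250),scene=(190,120,320,220))[n]
    cv2.imwrite(f'{n}3.png',cv2.resize(s['img'][y0:y1,x0:x1],(520,400),interpolation=cv2.INTER_CUBIC))
cv2.imwrite('pics/g3.png',cv2.resize(np.hstack([cv2.imread('top3.png'),cv2.imread('scene3.png')]),(800,308)))
E
```

```text
pos [ 0.5544 -0.0305  0.2107] yaw 11.15 tilt [-0.0042  0.0014 -1.    ] shift cm [0.07 0.22 6.37] turn z 0.1 force [-1.09 -0.36 -2.68] t 5.35
top lid 5
top body 0
scene body 209 centre [ 0.5533 -0.0268] minus tcp in stand [-0.0003 -0.0038] z 0.079
```

View pics/g3.png

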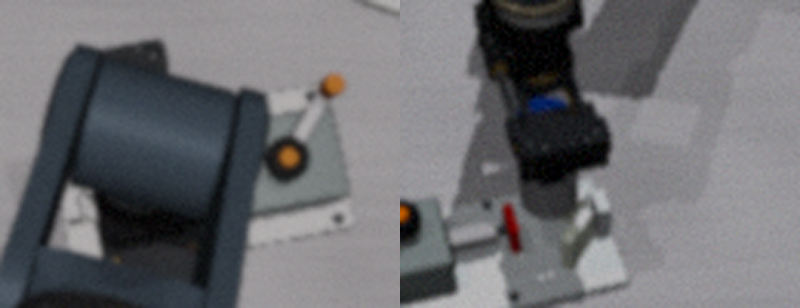

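The scene half shows the canister hanging upright above the seat, with the V to its right and the red pad to its left. I'll refit its centre using only points below the fingertips, and measure the pivot with the same camera.

```bash
python3 - <<'E'
from m import *
from scipy.optimize import least_squares
o,p,R=st(); s=snap('scene'); W=s['W']; V=cv2.cvtColor(s['img'],cv2.COLOR_BGR2HSV)
side=W[(np.hypot(W[...,0]-p[0],W[...,1]-p[1])<.045)&(W[...,2]>.082)&(W[...,2]<p[2]-.074)]
q=least_squares(lambda c:np.hypot(side[:,0]-c[0],side[:,1]-c[1])-.028,p[:2],loss='soft_l1',f_scale=.001)
print(len(side),q.x,np.abs(q.fun).mean())
m=(V[...,0]>5)&(V[...,0]<22)&(V[...,1]>130)&(abs(W[...,2]-.102)<.004)&(W[...,0]<.6); print('pivcap',W[m].mean(0),m.sum(), (W[m].min(0)+W[m].max(0))/2)
m=((V[...,0]<5)|(V[...,0]>172))&(V[...,1]>120)&(np.abs(W[...,1]+.06)<.03)&(W[...,2]>.03); w=W[m][:,:2]
t=np.radians(11.05); ys=np.array([-np.sin(t),np.cos(t)]); xs=np.array([np.cos(t),np.sin(t)])
print('pad along/across from can',((w-q.x)@ys).min(),((w-q.x)@ys).max(),((w-q.x)@xs).min(),((w-q.x)@xs).max())
m=(W[...,2]>.05)&(W[...,2]<.0625)&(np.hypot(*(np.moveaxis(W[...,:2],-1,0)-np.array([.5475,.008])[:,None,None]))<.05); w=W[m][:,:2]
c=(w-q.x); print('V top: x range',(c@xs).min(),(c@xs).max(),'y',(c@ys).min(),(c@ys).max(),m.sum())
E
```

```text
211 [ 0.55406451 -0.02717657] 0.0007635086347977118
pivcap [0.47597363 0.38992556 0.1011452 ] 134 [0.43833082 0.31651456 0.1019324 ]
pad along/across from can -0.044730512312148356 -0.012090833303804107 -0.02300523571385968 0.09225769876831845
V top: x range -0.01895890489433577 0.041193438104866004 y 0.002196011817939538 0.05906671241871733 122
```

Emit:
jog_arm --steps "0 0.15 0 0 0 0 1;0 0.15 0 0 0 0 1;0 0 0.6 0 0 0 1;0 0 0.6 0 0 0 1;0 0 0.5 0 0 0 1;0 0 0.3 0 0 0 1;0 0 0.2 0 0 0 1;0 0 0.2 0 0 0 1;0 0 0 0 0 0 1;0 0 0 0 0 0 1"

```text
time_s: 6.75
tool_pos: [0.5565, -0.0353, 0.1884]
eef_rot: [0.0, 0.995, 0.096, 0.0]
force: [0.0, 0.4, -4.0]
gripper_width: 0.0553
```

```bash
python3 go.py .5553 -.0325 .147 11.05
```

```text
pos [ 0.5565 -0.0353  0.1884] yaw 11.04 tilt [ 1.e-04 -1.e-04 -1.e+00] shift cm [-0.07 -0.3   4.14] turn z -0.01 force [ 0.03  0.39 -3.96] t 6.75
```

Emit:
jog_arm --steps "-0.1 0 0.4 0 0 0 1;0 0 0.4 0 0 0 1;0 0 0.5 0 0 0 1;0 0 0.6 0 0 0 1;0 0 0.6 0 0 0 1;0 0 0.6 0 0 0 1;0 0 0.4 0 0 0 1;0 0 0.2 0 0 0 1;0 0 0 0 0 0 1;0 0 0 0 0 0 1"

```text
time_s: 8.0
tool_pos: [0.5557, -0.0355, 0.1514]
eef_rot: [0.0, 0.995, 0.096, 0.0]
force: [-0.2, -0.9, -3.7]
gripper_width: 0.0553
```

```bash
python3 go.py .5553 -.0325 .147 11.05
```

```text
pos [ 0.5557 -0.0355  0.1514] yaw 11.04 tilt [ 5.e-04 -1.e-04 -1.e+00] shift cm [ 0.02 -0.3   0.44] turn z -0.01 force [-0.2  -0.86 -3.75] t 8.0
```

Emit:
jog_arm --steps "0 0 0.1 0 0 0 1;0 0 0.1 0 0 0 1;0 0 0 0 0 0 1;0 -0.05 0 0 0 0 1;0 -0.05 0 0 0 0 1;0 -0.05 0 0 0 0 1;0 -0.05 0 0 0 0 1;0 0 0 0 0 0 1;0 0 0 0 0 0 1;0 0 0 0 0 0 1"

```text
time_s: 9.25
tool_pos: [0.5553, -0.0339, 0.1494]
eef_rot: [0.0, 0.995, 0.096, 0.0]
force: [-0.7, -5.4, -1.6]
gripper_width: 0.0557
```

```bash
python3 go.py .5553 -.0325 .147 11.05
```

```text
pos [ 0.5553 -0.0339  0.1494] yaw 11.05 tilt [ 4.e-04 -8.e-04 -1.e+00] shift cm [ 0.03 -0.14  0.24] turn z -0.0 force [-0.65 -5.4  -1.58] t 9.25
```

Emit:
jog_arm --steps "-0.03 0.05 0 0 0 0 1;0 0 0.05 0 0 0 1;0 0 0.05 0 0 0 1;0 0 0.05 0 0 0 1;0 0 0.05 0 0 0 1;0 0 0.05 0 0 0 1;0 0 0.05 0 0 0 1;0 0 0 0 0 0 1;0 0 0 0 0 0 1;0 0 0 0 0 0 1"

```text
time_s: 10.5
tool_pos: [0.5546, -0.0339, 0.1463]
eef_rot: [-0.0, 0.995, 0.096, -0.0]
force: [-3.0, -2.1, 0.6]
gripper_width: 0.0557
```

```bash
python3 go.py .5553 -.0325 .147 11.05
```

```text
pos [ 0.5546 -0.0339  0.1463] yaw 11.04 tilt [-6.e-04  2.e-04 -1.e+00] shift cm [ 0.09 -0.13 -0.07] turn z -0.01 force [-2.95 -2.1   0.62] t 10.5
```

Emit:
jog_arm --steps "-0.05 0 0 0 0 0 1;-0.05 0 0 0 0 0 1;-0.05 0 0.05 0 0 0 1;0 0 0 0 0 0 1;0 -0.05 0 0 0 0 1;0 -0.05 0 0 0 0 1;0 0 0 0 0 0 1;0 0 0 0 0 0 1;0 0 0 0 0 0 1;0 0 0 0 0 0 1"

```text
time_s: 11.75
tool_pos: [0.5542, -0.0339, 0.1462]
eef_rot: [0.001, 0.995, 0.096, 0.001]
force: [1.2, -2.5, 5.9]
gripper_width: 0.0551
```

```bash
python3 go.py .5553 -.0325 .147 11.05; python3 - <<'E'
from m import *
s=snap('scene'); cv2.imwrite('pics/g4.png',cv2.resize(s['img'][130:230,180:310],(780,600),interpolation=cv2.INTER_CUBIC))
E
```

```text
pos [ 0.5542 -0.0339  0.1462] yaw 11.04 tilt [ 0.0025 -0.001  -1.    ] shift cm [ 0.13 -0.12 -0.08] turn z -0.01 force [ 1.17 -2.49  5.92] t 11.75
```

View pics/g4.png

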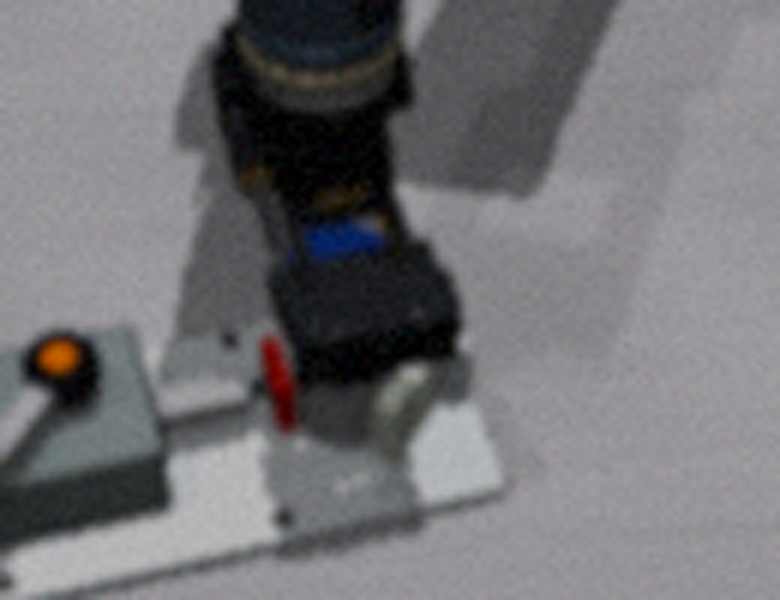

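The picture shows the canister standing between the two V faces, with the red pad just clear on its left. The forces fit an even seat, so I'll let go and rise.

Emit:
jog_arm --steps "0 0 0 0 0 0 0.2;0 0 0 0 0 0 -0.3;0 0 0 0 0 0 -1;0 0 0 0 0 0 -1;0 0 -1 0 0 0 -1;0 0 -2 0 0 0 -1;0 0 -3 0 0 0 -1;0 0 -3 0 0 0 -1;0 0 0 0 0 0 -1;0 0 0 0 0 0 -1"

```text
time_s: 13.05
tool_pos: [0.5526, -0.0331, 0.2354]
eef_rot: [-0.0, 0.995, 0.096, -0.001]
force: [0.6, 0.2, -0.3]
gripper_width: 0.0872
```

```bash
python3 go.py .6425 -.2025 .236 59; python3 - <<'E'
from m import *
from scipy.optimize import least_squares
for n in('top','scene'):
    s=snap(n); H,S,V=cv2.split(cv2.cvtColor(s['img'],cv2.COLOR_BGR2HSV)); W=s['W']
    for k,m,zt in(('lid',(H>100)&(H<130)&(S>120)&(W[...,2]>.118),.126),('peg',(H>5)&(H<22)&(S>130)&(W[...,0]>.615)&(W[...,2]>.1),.13),('piv',(H>5)&(H<22)&(S>130)&(W[...,0]<.61)&(W[...,2]>.09),.102)):
        m=m&(abs(W[...,0]-.58)<.12)&(abs(W[...,1]+.1)<.15)
        w=W[m]; c=np.argwhere(m).mean(0)[::-1] if m.any() else None
        if c is not None: print(n,k,m.sum(),c.round(1),'mean',w.mean(0).round(4),'mid',((w.min(0)+w.max(0))/2).round(4),'ray',ray(s,[c],zt)[0].round(4))
cv2.imwrite('pics/g5.png',cv2.resize(s['img'][130:230,155:285],(780,600),interpolation=cv2.INTER_CUBIC))
E
```

```text
pos [ 0.5526 -0.0331  0.2354] yaw 11.04 tilt [-1.1e-03  3.0e-04 -1.0e+00] shift cm [ 5.57 18.35 -0.07] turn z -47.96 force [ 0.59  0.16 -0.27] t 13.05
top lid 13 [293.6 222.8] mean [ 0.5098 -0.0511  0.3879] mid [ 0.5024 -0.0412  0.4293] ray [ 0.5209 -0.0731  0.126 ]
top peg 29 [342.5 177.4] mean [ 0.641  -0.2015  0.1295] mid [ 0.6412 -0.2018  0.127 ] ray [ 0.6409 -0.2014  0.13  ]
top piv 51 [328.6 200.5] mean [ 0.5824 -0.1687  0.1026] mid [ 0.5827 -0.1689  0.1043] ray [ 0.5825 -0.1688  0.102 ]
scene lid 481 [234.8 114. ] mean [ 0.5654 -0.0273  0.3307] mid [ 0.5556 -0.021   0.3449] ray [ 0.2871 -0.0223  0.126 ]
scene peg 59 [179.1 201.2] mean [ 0.6458 -0.1893  0.1332] mid [ 0.6438 -0.1146  0.1847] ray [ 0.6425 -0.1889  0.13  ]
scene piv 82 [207.1 164.7] mean [ 0.5663 -0.1119  0.1792] mid [ 0.5477 -0.0914  0.222 ] ray [ 0.4882 -0.1164  0.102 ]
```

View pics/g5.png

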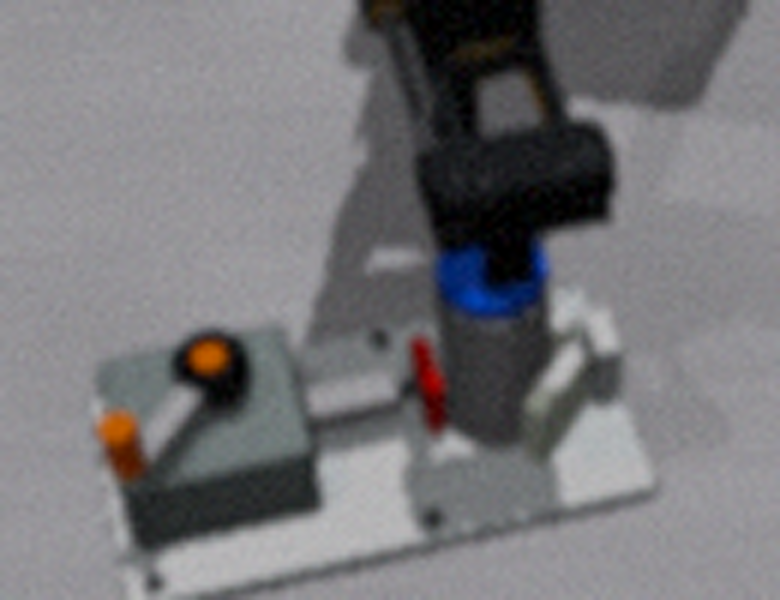

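The canister stands upright against both V faces, with a narrow gap to the red pad. The peg is at crop (122,440). Next I'll move above the peg.

Emit:
jog_arm --steps "1.1 3.65 0 0 0 0 -1;1.1 3.65 0 0 0 0 -1;1.1 3.65 0 0 0 0 -1;1.1 3.65 0 0 0 0 -1;1.1 3.65 0 0 0 0 -1;0 0 0 0 0 -9.9 -1;0 0 0 0 0 -9.9 -0.5;0 0 0 0 0 -9.9 -0.5;0 0 0 0 0 -9.9 -0.5;0 0 0 0 0 -9.9 -0.5"

```text
time_s: 14.4
tool_pos: [0.6415, -0.2016, 0.2339]
eef_rot: [-0.001, 0.862, 0.506, -0.001]
force: [0.1, 0.5, 0.3]
gripper_width: 0.0662
```

```bash
python3 go.py .642 -.2025 .173 60.5
```

```text
pos [ 0.6415 -0.2016  0.2339] yaw 60.86 tilt [-0.003   0.0015 -1.    ] shift cm [-0.05  0.1   6.09] turn z 0.36 force [0.12 0.45 0.3 ] t 14.4
```

Emit:
jog_arm --steps "0 0 1.5 0 0 0 -0.5;0 0 1.5 0 0 0 -0.5;0 0 1.5 0 0 0 -0.5;0 0 1 0 0 0 -0.5;0 0 0.5 0 0 0 -0.5;0 0 0 0 0 0 0;0 0 0 0 0 0 0.5;0 0 0 0 0 0 1;0 0 0 0 0 0 1;0 0 0 0 0 0 1" --force 30

```text
time_s: 15.65
tool_pos: [0.6422, -0.2019, 0.176]
eef_rot: [0.0, 0.864, 0.504, 0.0]
force: [1.0, -0.3, 0.5]
gripper_width: 0.0232
```

```bash
cat > f.py <<'E'
from h import *
P0=np.array([.5825,-.1688])
F=[];T=[]
for i in range(5):
    o,p,R=st(); F.append(o['force']);T.append(o['torque']); cams.snapshot('top')
F=np.mean(F,0); r=p[:2]-P0; ph=np.degrees(np.arctan2(r[1],r[0])); u=r/np.linalg.norm(r); t=np.array([u[1],-u[0]])
print('t',round(o['time_s'],2),'pos',p.round(4),'yaw',np.degrees(np.arctan2(R[1,0],R[0,0])).round(2),'phi',ph.round(2),'r',np.linalg.norm(r).round(4),'Fcw',(F[:2]@t).round(2),'Frad',(F[:2]@u).round(2),'Fz',F[2].round(2),'w',round(o['gripper_width'],4))
E
python3 f.py
```

```text
t 15.85 pos [ 0.642  -0.2024  0.1759] yaw 60.55 phi -29.48 r 0.0684 Fcw 1.07 Frad -0.06 Fz 0.41 w 0.0171
```

The fingers have closed on the peg at 17 mm. I'll turn along the 70 mm arc, first 0.4 rad.

Emit:
jog_arm --steps "-0.28 0 0 0 0 2.29 1;-0.28 0 0 0 0 2.29 1;-0.28 0 0 0 0 2.29 1;-0.28 0 0 0 0 2.29 1;-0.28 0 0 0 0 2.29 1;-0.28 0 0 0 0 2.29 1;-0.28 0 0 0 0 2.29 1;-0.28 0 0 0 0 2.29 1;-0.28 0 0 0 0 2.29 1;-0.28 0 0 0 0 2.29 1"

```text
time_s: 17.15
tool_pos: [0.624, -0.2232, 0.1756]
eef_rot: [-0.0, 0.947, 0.321, -0.0]
force: [1.2, 5.0, 0.7]
gripper_width: 0.017
```

```bash
python3 f.py
```

```text
t 17.35 pos [ 0.6238 -0.2234  0.1756] yaw 37.64 phi -52.89 r 0.0685 Fcw -3.79 Frad -2.83 Fz 0.5 w 0.0169
```

Emit:
jog_arm --steps "-0.14 -0.05 0 0 0 1.15 1;-0.14 0 0 0 0 1.15 1;-0.14 0 0 0 0 1.15 1;-0.14 0 0 0 0 1.15 1;-0.14 0 0 0 0 1.15 1;-0.14 0 0 0 0 1.15 1;-0.14 0 0 0 0 1.15 1;-0.14 0 0 0 0 1.15 1;-0.14 0 0 0 0 1.15 1;-0.14 0 0 0 0 1.15 1"

```text
time_s: 18.65
tool_pos: [0.6125, -0.2302, 0.1757]
eef_rot: [-0.0, 0.974, 0.225, 0.0]
force: [2.5, 4.8, -0.6]
gripper_width: 0.0173
```

```bash
python3 f.py
```

```text
t 18.85 pos [ 0.6124 -0.2303  0.1757] yaw 26.1 phi -64.07 r 0.0684 Fcw -3.69 Frad -3.2 Fz -0.22 w 0.0171
```

Emit:
jog_arm --steps "-0.14 -0.05 0 0 0 1.15 1;-0.14 0 0 0 0 1.15 1;-0.14 0 0 0 0 1.15 1;-0.14 0 0 0 0 1.15 1;-0.14 0 0 0 0 1.15 1;-0.14 0 0 0 0 1.15 1;-0.14 0 0 0 0 1.15 1;-0.14 0 0 0 0 1.15 1;-0.14 0 0 0 0 1.15 1;-0.14 0 0 0 0 1.15 1"

```text
time_s: 20.15
tool_pos: [0.6007, -0.2347, 0.1759]
eef_rot: [0.0, 0.992, 0.127, 0.002]
force: [5.5, 6.0, -2.1]
gripper_width: 0.0172
```

```bash
python3 f.py
```

```text
t 20.35 pos [ 0.6006 -0.2347  0.176 ] yaw 14.58 phi -74.66 r 0.0684 Fcw -6.31 Frad -4.5 Fz -1.3 w 0.0169
```

Force has started to climb, from 3.7 N to 6.3 N, so from here I'll take small steps.

Emit:
jog_arm --steps "-0.07 -0.05 0 0 0 0.57 1;-0.07 -0.05 0 0 0 0.57 1;-0.07 0 0 0 0 0.57 1;0 0 0 0 0 0 1;0 0 0 0 0 0 1;0 0 0 0 0 0 1;0 0 0 0 0 0 1;0 0 0 0 0 0 1;0 0 0 0 0 0 1;0 0 0 0 0 0 1"

```text
time_s: 21.65
tool_pos: [0.5988, -0.2349, 0.1762]
eef_rot: [0.001, 0.994, 0.112, 0.003]
force: [6.0, 4.2, -2.4]
gripper_width: 0.017
```

```bash
python3 f.py
```

```text
t 21.85 pos [ 0.5988 -0.2349  0.1761] yaw 12.88 phi -76.12 r 0.0681 Fcw -7.06 Frad -2.86 Fz -2.16 w 0.0171
```

Emit:
jog_arm --steps "-0.07 -0.03 0 0 0 0.57 1;-0.07 0 0 0 0 0.57 1;-0.07 0 0 0 0 0.57 1;0 0 0 0 0 0 1;0 0 0 0 0 0 1;0 0 0 0 0 0 1;0 0 0 0 0 0 1;0 0 0 0 0 0 1;0 0 0 0 0 0 1;0 0 0 0 0 0 1"

```text
time_s: 23.15
tool_pos: [0.5968, -0.2353, 0.1762]
eef_rot: [0.001, 0.995, 0.097, 0.003]
force: [6.0, 4.3, -1.3]
gripper_width: 0.0171
```

```bash
python3 f.py
```

```text
t 23.35 pos [ 0.5968 -0.2353  0.1762] yaw 11.17 phi -77.84 r 0.068 Fcw -6.85 Frad -2.66 Fz -1.8 w 0.0171
```

Emit:
jog_arm --steps "-0.07 0 0 0 0 0.57 1;-0.07 0 0 0 0 0.57 1;-0.07 0 0 0 0 0.57 1;0 0 0 0 0 0 1;0 0 0 0 0 0 1;0 0 0 0 0 0 1;0 0 0 0 0 0 1;0 0 0 0 0 0 1;0 0 0 0 0 0 1;0 0 0 0 0 0 1"

```text
time_s: 24.65
tool_pos: [0.5948, -0.2357, 0.1762]
eef_rot: [0.001, 0.997, 0.082, 0.003]
force: [5.9, 4.9, -2.0]
gripper_width: 0.0176
```

```bash
python3 f.py
```

```text
t 24.85 pos [ 0.5948 -0.2358  0.1762] yaw 9.45 phi -79.58 r 0.0681 Fcw -7.22 Frad -3.07 Fz -1.6 w 0.0167
```

Emit:
jog_arm --steps "-0.07 -0.03 0 0 0 0.57 1;-0.07 0 0 0 0 0.57 1;0 0 0 0 0 0 1;0 0 0 0 0 0 1;0 0 0 0 0 0 1;0 0 0 0 0 0 1;0 0 0 0 0 0 1;0 0 0 0 0 0 1;0 0 0 0 0 0 1;0 0 0 0 0 0 1"

```text
time_s: 26.15
tool_pos: [0.5935, -0.2359, 0.1763]
eef_rot: [0.002, 0.997, 0.073, 0.003]
force: [6.8, 3.0, -1.9]
gripper_width: 0.0168
```

```bash
python3 f.py; python3 f.py
```

```text
t 26.35 pos [ 0.5935 -0.2359  0.1763] yaw 8.32 phi -80.67 r 0.068 Fcw -6.58 Frad -2.62 Fz -1.92 w 0.0174
t 26.6 pos [ 0.5935 -0.2359  0.1763] yaw 8.32 phi -80.68 r 0.068 Fcw -7.33 Frad -2.24 Fz -1.83 w 0.0173
```

The load stays level at about 7 N from 76° to 81°, which is the clutch giving. I'll relax the push slightly, let go and rise.

Emit:
jog_arm --steps "0.05 0 0 0 0 0 1;0.05 0 0 0 0 0 1;0 0 0 0 0 0 0.5;0 0 0 0 0 0 0;0 0 0 0 0 0 -0.5;0 0 0 0 0 0 -0.5;0 0 -1.5 0 0 0 -0.5;0 0 -3 0 0 0 -0.5;0 0 -4 0 0 0 -0.5;0 0 -4 0 0 0 -0.5"

```text
time_s: 27.9
tool_pos: [0.592, -0.2349, 0.303]
eef_rot: [0.0, 0.997, 0.073, 0.0]
force: [-1.0, -0.6, -0.6]
gripper_width: 0.0651
```

Emit:
jog_arm --steps "0 0 -3 0 0 0 -0.5;-5 0 -1 0 0 0 -0.5;-5 0 0 0 0 0 -0.5;-5 0 0 0 0 0 -0.5;-4 0 0 0 0 0 -0.5;0 0 0 0 0 0 -0.5;0 0 0 0 0 0 -0.5;0 0 0 0 0 0 -0.5;0 0 0 0 0 0 -0.5;0 0 0 0 0 0 -0.5"

```text
time_s: 29.15
tool_pos: [0.4046, -0.2624, 0.3406]
eef_rot: [-0.0, 0.997, 0.073, -0.0]
force: [-0.4, -0.9, -0.6]
gripper_width: 0.0653
```

```bash
python3 - <<'E'
from m import *
for n in('top','scene'):
    s=snap(n); H,S,V=cv2.split(cv2.cvtColor(s['img'],cv2.COLOR_BGR2HSV)); W=s['W']
    m=(H>100)&(H<130)&(S>120)&(abs(W[...,2]-.124)<.012)&(abs(W[...,0]-.55)<.06)&(abs(W[...,1]+.03)<.06)
    if m.any(): print(n,'lid',m.sum(),((W[m].min(0)+W[m].max(0))/2).round(4),np.median(W[m],0).round(4))
    m=(H>5)&(H<22)&(S>130)&(abs(W[...,2]-.125)<.012)&(abs(W[...,0]-.59)<.08)&(abs(W[...,1]+.2)<.08)
    if m.any(): print(n,'peg',m.sum(),W[m].mean(0).round(4))
    x0,y0,x1,y1=dict(top=(230,150,360,250),scene=(155,130,285,230))[n]
    cv2.imwrite(f'{n}3.png',cv2.resize(s['img'][y0:y1,x0:x1],(520,400),interpolation=cv2.INTER_CUBIC))
cv2.imwrite('pics/g6.png',cv2.resize(np.hstack([cv2.imread('top3.png'),cv2.imread('scene3.png')]),(800,308)))
o,p,R=st(); print(p,o['force'].round(2),o['time_s'])
E
```

```text
top lid 326 [ 0.5529 -0.0312  0.1216] [ 0.5516 -0.03    0.1249]
top peg 33 [ 0.5936 -0.2349  0.1293]
scene lid 227 [ 0.5538 -0.0299  0.1231] [ 0.5565 -0.0297  0.1253]
scene peg 38 [ 0.5976 -0.2342  0.1276]
[ 0.40439844 -0.26237097  0.34057425] [ 0.19  0.05 -0.27] 29.25
```

View pics/g6.png

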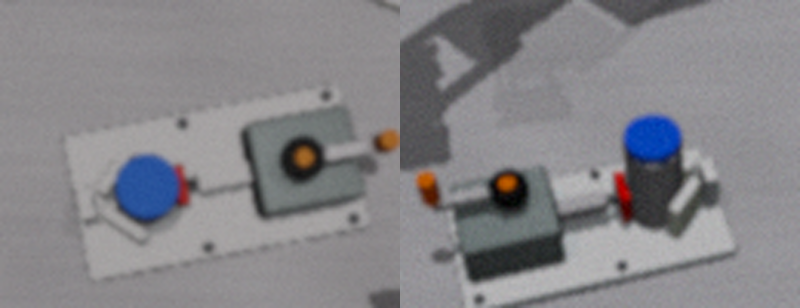

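Both views show the canister upright in the V with the red pad against it, the handle where I left it, and the arm clear. I'll hand in.

```bash
python3 -c "
from station import order
print(order.hand_in())"
```

```text
the job is handed in; nothing more can be done
None
```

The canister is seated upright in the V cradle and clamped, and the job is handed in at about 29 s. I let go of the canister before turning the handle.

- **Clamping:** I turned the handle about 0.9 rad clockwise. The push at the peg ran at about 3.7 N, then climbed and held level at about 7 N (readings 6.6 to 7.3 N) over the last 0.08 rad. That matches the 0.5 N m clutch torque, so I stopped there, short of the solid stop. I then eased off, opened the fingers and backed away.
- **Last checks:** Both cameras show the lid centre within about 2 mm of the seat, the canister upright, the red pad against it and the peg where I left it. The robot is touching nothing.
- **Less certain:** The force readings vary by about 0.4 N, so I judged the clutch level from several readings together. The two cameras disagreed with each other by 2 to 4 mm. I did not re-measure the bystander objects; the arm never came near them.

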